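Close up a serviced mortice latch and hold its bolt drawn with the key

ROBOT

A 6-joint arm with a two-finger parallel gripper is mounted at the origin on the work surface. World frame = base frame: x ahead of the robot, y to its left, z up, the work surface at z = 0. Lengths are in m, angles in degrees, forces in N, time in s.
With the tool pointing down it reaches from about 0.3 to 0.75 m from the base axis. Payload 8.5 kg.
Tool frame: the origin (TCP) lies midway between the tips of the shut fingers; the grasp point (between the pads) lies 19 mm behind it (env.grip_depth is the distance from the TCP to the grasp point, in m); y points along the fingers, x is the direction in which the jaws open and shut, and the axes are right-handed (so a half turn about y gives the same grasp; the last joint's range is limited). The gripper opens to 85 mm and grips with 20 to 120 N. Pads are 22 mm wide; open, the fingers measure 114 mm over their backs; the gripper's body (76 mm by 85 mm) begins 54 mm behind the grasp point. The pads swing forward as they close: fully open they stand 13 mm farther back than shut.
Start: joints at [64.842, 21.807, 74.336, -0, 83.858, -12.336], TCP at [0.122, 0.536, 0.192] pointing down, gripper open.
Joint ranges: [-178.18, 178.18], [-50.72, 133.34], [12.68, 142.11], [-81.47, 261.47], [9.98, 163.14], [-165.26, 165.26]. Speed limits (degrees/s): [136.94, 136.94, 180, 180, 180, 180].

INTERFACE

Orientations are given as a 3x3 rotation matrix whose columns are the frame's x, y, z axes.
In Python, from rig import env gives the robot as it stands.
- The arm moves only by the shell command python3 -m inch 'ROWS' [FORCE]. ROWS is JSON, a list that holds one entry, the list of rows, each a list of 7 numbers: the gripper command: -1 is shut, 1 is fully open, values between are in proportion, then the shift along the world's x, y, z in cm, then the turn, a rotation vector about the world's x, y, z in degrees. In form: [[[grip, dx, dy, dz, rx, ry, rz], ...]]. A call has 1 to 20 rows; each row is the pose to reach, as a shift and turn from the pose commanded when the call began; what a row does not reach only later rows make up. A row lasts 1/8 s, in which the tool goes at most 62.5 mm and 10.7 degrees, less where a joint would pass 70% of its speed; a pose out of reach is approached as far as the arm can. A call with a gripper value outside its range is refused whole. The fingers move at their own pace and stop on an object; FORCE is the grip in N (left out, the last holds). Time passes only in rows, so rows that repeat a pose let the fingers close. It gives the time, the measured TCP pose, the force and the opening at its end, in the units of the state.
- env.observe(): the state, without advancing time (a new reading comes with each control period).
- env.get_image(name): name is "scene" or "side" or "wrist"; returns a dict with "frame" (384x512x3 uint8, red, green, blue), "mtx" (3x3 intrinsics, pixels), "distortion" ([k1, k2, p1, p2, k3] as OpenCV has them; the pictures are not rectified), "rvec" (rotation vector, rad) and "tvec" (3), from world to camera coordinates, as OpenCV has them. Camera axes: x right, y down, z forward; pixel columns grow to the right and rows downward; lengths in m; the calibration is good to about 2 mm. A picture is of the moment at which its call begins. There is no depth.
- env.close_job(): hands the job in, once; it reports no verdict.
The state is a dict: "time_s": time; "q": joint angles; "qvel": joint speeds; "joint_efforts": joint torques, N m; "position": TCP position; "tool_rot": TCP orientation; "ft_force": force on the tool from outside, world axes, zero at the start; "wrist_torque": the same for the moment, N m; "grip_width": finger opening in m.
Only numpy, scipy, OpenCV 4.12 (cv2) and the standard library are available. Lean on these libraries where they do the work, as an engineer would, in place of code of your own. Each camera call takes 0.05 s, during which the arm holds its last target.

TASK

Close up the serviced mortice latch and try it: first press the raised end of its green cap down until it clips in and sits level, then take the red-headed key from the key block and ease it past the sticky pins until it is fully home in the cylinder. Turn it a quarter turn clockwise, seen from above, so that the bolt draws back, and finish while still gripping the key, holding it turned against the spring. Leave the cap in place, and the other two keys, the cans and the pipe where they are.

Things in the scene. Friction and masses are not known exactly. Their poses are not given: they have to be found in the camera images.
- lock: Mortice latch lying flat on a plywood board 150 (x) x 220 (y) x 20 mm; all fixed to the bench. Grey case 89 x 149 mm, rim 44 mm up, brass forend along its +x side. Origin: under the board's centre, at bench level; y towards the cylinder end, z up. Brass cylinder, 34 mm across, at x 0, y +32, top 54. +y end: lip over the cap, top 48. -y end: two lugs with ball clips at x -28 and +28, top 53.
- cap: Loose flat green steel cap of the case, 80 (x) x 140 (y) x 4 mm, 220 g, with a 38 mm hole round the cylinder. Origin: centre of its underside; axes as the lock's. +y end tucked under the lip; -y end starts propped on the ball clips, 10 mm too high (tilt 0.07 rad). Pushed down near that end with 10 to 15 N it snaps past the clips and stays level, top 44 mm up, flush with the rim.
- cap_press (a point): Point on the cap's upper face midway between the clips, 22 mm in from the raised edge: the place to press, closed fingertips will do. 52 mm above the bench at the start, 44 mm when the cap is level.
- keyway (a point): Centre of the keyway mouth in the turning brass plug, level with the cylinder's face, 54 mm up. y along the slot's width, x across, z up; turns with the plug. Slot 4 (x) x 10.4 (y) mm, 33 deep, 2 mm lead-in at 45 degrees. Key goes straight down, either way round. Three sticky sprung pins, 13 to 25 mm down, resist with up to 15 N: go slowly, jiggle if it sticks, until the shoulder meets the face.
- plug (a joint): Angle of the plug, rad: 0 at rest, grows clockwise seen from above, stop at 1.571. Turns only with the key within 2 mm of home; a turned key cannot be drawn out. Sprung back to 0: 0.04 to 0.1 N m must be held. The blade has play, so the plug lags the key by about 0.2 rad; turning the key 1.7 rad from the keyway's resting direction brings the plug near its stop.
- bolt (a joint): Travel of the brass latch bolt into the case, m: 0 standing 12 mm out of the forend, 0.012 drawn flush; it follows the plug (7.6 mm per rad) and springs out again when the key is let go.
- key_red: The lock's key, 35 g, upright, blade down, in the key block. Origin: on its axis at the underside (shoulder) of the red head; z up. Head 10 (x) x 26 (y) x 36 (z) mm: grip across x, about 24 mm above the shoulder so the fingertips stay clear below. Neck 3.4 mm round, 8 long, then blade 3 (x) x 9 (y) mm, tip 32 mm below the shoulder, last 4 mm tapered. Pull straight up.
- key_red_tip (a point): Middle of the red key's blade tip, 32 mm below the key's origin. 22 mm above the bench when the key is fully home in the lock.
- key_blue: Key of another lock, same sizes as the red one but with a blue head, standing in the key block. Leave it there.
- key_yellow: Key of another lock, same sizes as the red one but with a yellow head, standing in the key block. Leave it there.
- key_block: Fixed wooden block 56 (x) x 190 (y) x 40 (z) mm with three slots 60 mm apart along y, 36 mm deep, in which the keys stand in any order, shoulders on its top, axes as the block's. Origin: centre of its underside on the bench.
- pipe: Loose short steel pipe, 34 mm diameter, 150 mm long, lying on the bench beyond the lock; origin at one end on its axis. Leave it.
- can0: Empty open tin can, 55 mm diameter, 85 mm tall, number 1 of 5 standing upright in the wooden rack at the left side (floor 18 mm up, slats to 58 mm). Origin: centre of its underside. Leave it.
- can1: Empty open tin can, 55 mm diameter, 85 mm tall, number 2 of 5 standing upright in the wooden rack at the left side (floor 18 mm up, slats to 58 mm). Origin: centre of its underside. Leave it.
- can2: Empty open tin can, 55 mm diameter, 85 mm tall, number 3 of 5 standing upright in the wooden rack at the left side (floor 18 mm up, slats to 58 mm). Origin: centre of its underside. Leave it.
- can3: Empty open tin can, 55 mm diameter, 85 mm tall, number 4 of 5 standing upright in the wooden rack at the left side (floor 18 mm up, slats to 58 mm). Origin: centre of its underside. Leave it.
- can4: Empty open tin can, 55 mm diameter, 85 mm tall, number 5 of 5 standing upright in the wooden rack at the left side (floor 18 mm up, slats to 58 mm). Origin: centre of its underside. Leave it.
Not all that is in view belongs to the job. Several things have the shape of the cap; the one meant has the colours described above.

How it is judged (in metres and radians):
On the way, in this order (a step that is already met when the one before it is completed fails the run):
1. the cap is pressed down level, the red key not yet in the lock (angle between cap's own z axis and vertical below 0.02 rad and z of cap_press in the frame of lock below 0.0455 m and horizontal distance between key_red_tip and keyway above 0.02 m), for 0.2 s.
2. the red key is fully home in the cylinder, not yet turned, the cap still level (angle between cap's own z axis and vertical below 0.02 rad and z of cap_press in the frame of lock below 0.0455 m and z of key_red_tip in the frame of lock below 0.0255 m and horizontal distance between key_red_tip and keyway below 0.004 m and angle between key_red's own z axis and vertical below 0.2 rad and value of joint plug below 0.4 rad), for 0.05 s.
3. the key is turned a quarter, the bolt drawn back (angle between cap's own z axis and vertical below 0.02 rad and z of cap_press in the frame of lock below 0.0455 m and z of key_red_tip in the frame of lock below 0.0255 m and horizontal distance between key_red_tip and keyway below 0.004 m and angle between key_red's own z axis and vertical below 0.2 rad and value of joint plug above 1.22 rad and value of joint bolt above 0.009 m), for 0.3 s.
At the end, for the whole second after the job is handed in: Cap level (within 0.02 rad, raised end within 1.5 mm of flush); red key home within 3.5 mm, upright, in the keyway; plug held past 1.22 rad (70 degrees) clockwise, bolt drawn 9 mm or more; the fingers still gripping the red key (all of step 3 and contact force between the fingers and key_red above 2 N and linear speed of cap below 0.02 m/s); the arm keeps its last pose, push and grip.
It fails at once if a wrong key is pulled up or pushed about (distance of any of key_blue, key_yellow from where it was at the start of the episode above 0.015 m).
It fails at once if a can or the pipe is knocked over or shoved (distance of any of can0, can1, can2, can3, can4, pipe from where it was at the start of the episode above 0.03 m or angle between any of can0, can1, can2, can3, can4's own z axis and vertical above 0.35 rad).
It fails at once if the cap is lifted out of the case (z of cap in the frame of lock above 0.06 m).
It also fails if it takes over 67 s, if anything falls off the work surface, if the arm or the gripper's body presses on something with over 40 N, if the wrist force passes 120 N, or if a joint passes its speed limit or range.

## Working session

There is one attempt and no reset: what is moved stays moved. The work goes in short steps, Python scripts to look and compute and a shell command to move; the robot and the scene stay as the last step left them, time stands still between calls to the robot, and variables do not carry over. Pictures are saved under pics/ and viewed, and the job is handed in when it is done.

```bash
ls; mkdir -p pics
python3 - <<'E'
from rig import env
import cv2
s=env.observe(); print({k:(v if not hasattr(v,'round') else v.round(4) if hasattr(v,'shape') else v) for k,v in s.items()})
for n in ["scene","side","wrist"]:
    d=env.get_image(n); cv2.imwrite(f"pics/{n}0.png",d["frame"][:,:,::-1]); print(n,d["mtx"],d["distortion"],d["rvec"],d["tvec"])
E
```

```text
pics
{'time_s': 0.0, 'q': array([ 6.48417e+01,  2.18414e+01,  7.43873e+01, -7.00000e-04,
        8.38583e+01, -1.23354e+01]), 'qvel': array([ 0.0169,  0.0922, -0.0629, -0.1   ,  0.0453,  0.0777]), 'joint_efforts': array([-6.00000e-04, -4.48459e+01, -2.31282e+01, -1.00000e-04,
        4.70000e-03, -0.00000e+00]), 'position': array([0.1219, 0.5359, 0.1917]), 'tool_rot': array([[ 2.219e-01, -6.000e-04, -9.751e-01],
       [ 9.751e-01, -1.400e-03,  2.219e-01],
       [-1.500e-03, -1.000e+00,  3.000e-04]]), 'ft_force': array([-0.4409,  0.6218, -1.2173]), 'wrist_torque': array([ 0.0102, -0.022 , -0.0368]), 'grip_width': 0.0853611350063857}
scene [[403.49632819   0.         254.56742083]
 [  0.         403.49632819 197.64817862]
 [  0.           0.           1.        ]] [-0.09068987  0.          0.          0.          0.        ] [ 1.48279866  2.03501195 -0.86620956] [ 0.07336838 -0.30231425  1.59378406]
side [[496.51690341   0.         257.6807986 ]
 [  0.         496.51690341 189.49646374]
 [  0.           0.           1.        ]] [-0.17762865  0.          0.          0.          0.        ] [ 0.11511681 -2.79037952  1.353213  ] [0.51602408 0.0562783  1.44423839]
wrist [[336.01271316   0.         254.6455412 ]
 [  0.         336.01271316 189.48738926]
 [  0.           0.           1.        ]] [-0.06898246  0.          0.          0.          0.        ] [-2.28491659 -1.82476347 -0.24260142] [-0.54961368 -0.03466298  0.37679648]
```

View pics/scene0.png

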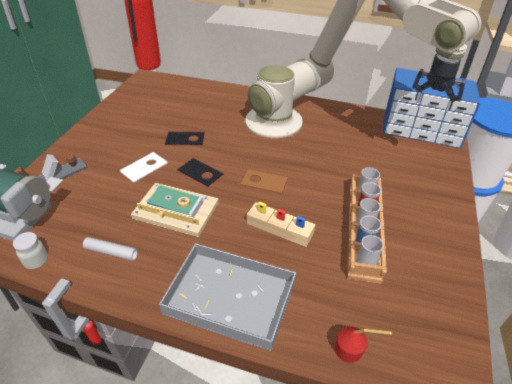

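View pics/side0.png

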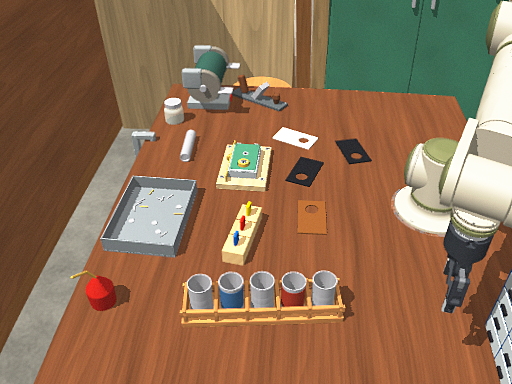

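View pics/wrist0.png

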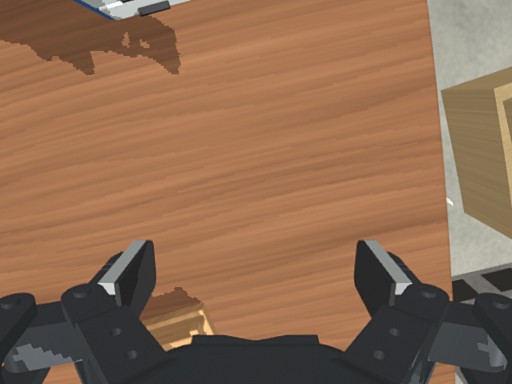

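The scene view shows the lock at about (177,207) with the green cap, the key block at (280,222), and the pipe at (110,248). In the side view they are at (243,165), (243,235) and (188,145). I'll zoom in on these and measure.

```bash
cat > h.py <<'E'
import numpy as np, cv2
from rig import env
def cam(d):
    R=cv2.Rodrigues(np.array(d["rvec"]))[0]; t=np.array(d["tvec"]).reshape(3); return R,t
def ray(d,px):
    R,t=cam(d)
    u=cv2.undistortPoints(np.array(px,float).reshape(-1,1,2),d["mtx"],d["distortion"]).reshape(-1,2)
    v=np.c_[u,np.ones(len(u))]@R; return -R.T@t, v/np.linalg.norm(v,axis=1)[:,None]
def plane(d,px,z):
    c,v=ray(d,px); return c+v*((z-c[2])/v[:,2])[:,None]
def tri(d1,p1,d2,p2):
    A=np.zeros((3,3));b=np.zeros(3)
    for d,p in((d1,p1),(d2,p2)):
        c,v=ray(d,[p]);v=v[0];P=np.eye(3)-np.outer(v,v);A+=P;b+=P@c
    return np.linalg.solve(A,b)
def proj(d,X):
    return cv2.projectPoints(np.array(X,float).reshape(-1,3),np.array(d["rvec"]),np.array(d["tvec"]),d["mtx"],d["distortion"])[0].reshape(-1,2)
def crop(d,x0,y0,x1,y1,k,fn):
    cv2.imwrite(fn,cv2.resize(d["frame"][y0:y1,x0:x1,::-1],None,fx=k,fy=k,interpolation=cv2.INTER_CUBIC))
def blobs(d,lo,hi,roi,mn=8):
    h=cv2.cvtColor(d["frame"],cv2.COLOR_RGB2HSV); m=cv2.inRange(h,np.array(lo),np.array(hi))
    z=np.zeros_like(m);x0,y0,x1,y1=roi;z[y0:y1,x0:x1]=m[y0:y1,x0:x1]
    n,l,s,c=cv2.connectedComponentsWithStats(z)
    return z,[(s[i].tolist(),c[i]) for i in range(1,n) if s[i][4]>=mn]
E
python3 - <<'E'
from h import *
A=env.get_image("scene");B=env.get_image("side")
crop(A,125,175,325,250,4,"pics/s1.png"); crop(B,205,130,285,270,4,"pics/b1.png")
for nm,d,r in(("scene",A,(130,180,320,245)),("side",B,(210,130,290,270))):
    for c,lo,hi in(("red",(0,150,80),(6,255,255)),("red2",(172,150,80),(180,255,255)),("blue",(105,120,60),(130,255,255)),("yel",(24,150,120),(34,255,255)),("green",(60,60,50),(90,255,255))):
        print(nm,c,[(b[0],b[1].round(1)) for b in blobs(d,lo,hi,r)[1]])
E
```

```text
scene red [([277, 208, 9, 12, 81], array([280.6, 213.7]))]
scene red2 []
scene blue [([297, 216, 8, 11, 67], array([300.2, 221.2]))]
scene yel [([258, 204, 8, 9, 44], array([261.6, 207.9]))]
scene green [([148, 187, 50, 27, 638], array([170.7, 199.4]))]
side red [([240, 216, 5, 14, 50], array([241.9, 222.5]))]
side red2 []
side blue [([234, 231, 5, 15, 48], array([235.7, 238.3]))]
side yel [([238, 159, 4, 5, 9], array([239.2, 161.1])), ([246, 201, 5, 15, 57], array([247.9, 208.2]))]
side green [([230, 143, 30, 29, 529], array([245. , 155.5]))]
```

View pics/s1.png

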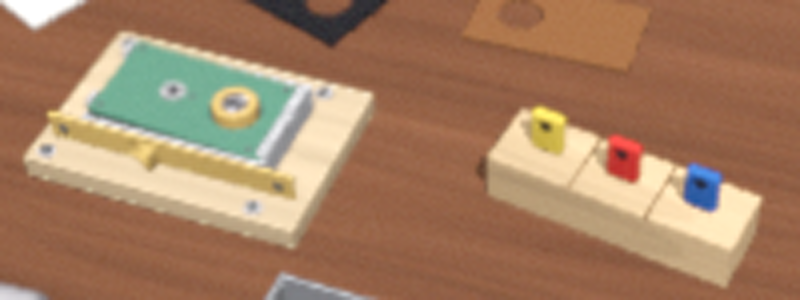

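View pics/b1.png

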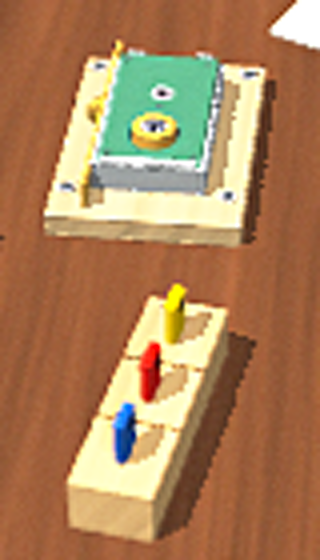

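The crops show the lock with its cylinder end towards the key block. The red key is in the middle, between yellow (-y) and blue (+y). Next I'll work out coarse poses.

Run:
```python
from h import *
A=env.get_image("scene");B=env.get_image("side")
for n,a,b in(("red",(280.6,213.7),(241.9,222.5)),("blue",(300.2,221.2),(235.7,238.3)),("yel",(261.6,207.9),(247.9,208.2))):
    print(n,tri(A,a,B,b).round(4))
f=lambda c:np.array([[125+x/4,175+y/4] for x,y in c])
g=lambda c:np.array([[205+x/4,130+y/4] for x,y in c])
pa=f([(120,33),(372,95),(297,236),(25,163)]); pb=g([(90,57),(268,68),(245,230),(46,224)])
# crop order: A: (-x,-y),(-x,+y),(+x,+y),(+x,-y) ; B: left-back=(+x,-y), right-back=(-x,-y), right-front=(-x,+y), left-front=(+x,+y)
PA=plane(A,pa,.02)[:,:2]; PB=plane(B,pb,.02)[[1,2,3,0],:2]
for P in(PA,PB):
    print(P.round(4).tolist()); print("c",P.mean(0).round(4), [round(float(np.linalg.norm(P[i]-P[(i+1)%4])),4) for i in range(4)])
    v=P[1]-P[0]+P[2]-P[3]; print("yaw of +y from world y deg",np.degrees(np.arctan2(-v[0],v[1])).round(2))
# cylinder
print("cyl",tri(A,(125+236/4,175+104/4),B,(205+154/4,130+128/4)).round(4))
print(plane(A,f([(236,104)]),.054),plane(B,g([(154,128)]),.054))
```

```text
red [0.5448 0.1722 0.062 ]
blue [0.5543 0.2313 0.0602]
yel [0.5357 0.1129 0.0601]
[[0.4979, -0.2548], [0.5019, -0.036], [0.6527, -0.0338], [0.6502, -0.2536]]
c [ 0.5757 -0.1445] [0.2189, 0.1509, 0.2199, 0.1523]
yaw of +y from world y deg -0.85
[[0.491, -0.2574], [0.4949, -0.0354], [0.6452, -0.0306], [0.6424, -0.2623]]
c [ 0.5684 -0.1464] [0.222, 0.1504, 0.2317, 0.1515]
yaw of +y from world y deg -0.84
cyl [ 0.5721 -0.1147  0.0524]
[[ 0.57479424 -0.11273132  0.054     ]] [[ 0.57140203 -0.11433091  0.054     ]]
```

```bash
python3 -m inch '[[[0,42.3,-36.4,0,0,0,-86.1],[0,42.3,-36.4,0,0,0,-86.1],[0,42.3,-36.4,0,0,0,-86.1],[0,42.3,-36.4,0,0,0,-86.1],[0,42.3,-36.4,0,0,0,-86.1],[0,42.3,-36.4,0,0,0,-86.1],[0,42.3,-36.4,0,0,0,-86.1],[0,42.3,-36.4,0,0,0,-86.1],[0,42.3,-36.4,0,0,0,-86.1],[0,42.3,-36.4,0,0,0,-86.1],[0,42.3,-36.4,0,0,0,-86.1]]]'
python3 - <<'E'
from h import *
s=env.observe(); print(s["time_s"],s["position"],s["tool_rot"].round(3).tolist(),s["q"].round(1))
d=env.get_image("wrist"); cv2.imwrite("pics/w1.png",d["frame"][:,:,::-1])
R,t=cam(d); print("cam",(-R.T@t))
E
```

```text
time_s: 1.72
position: [0.5446, 0.1725, 0.1922]
tool_rot: [[0.988, -0.001, 0.155], [-0.155, 0.0, 0.988], [-0.001, -1.0, 0.0]]
ft_force: [-0.3, 0.1, -0.4]
grip_width: 0.0428
1.725 [0.54460839 0.17249968 0.19215523] [[0.988, -0.001, 0.155], [-0.155, 0.0, 0.988], [-0.001, -1.0, 0.0]] [ 5.7 24.  70.8  0.  85.2 14.6]
cam [0.55551615 0.23766325 0.37269028]
```

View pics/w1.png

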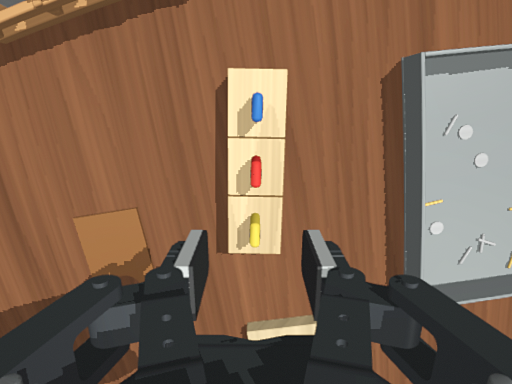

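The wrist view shows the block with blue at (257,107), red at (256,171) and yellow at (255,230), and it is square to the picture. I'll measure on the head-top and block-top planes.

Run:
```python
from h import *
d=env.get_image("wrist")
roi=(225,60,290,256)
for c,lo,hi in(("red",(0,120,60),(8,255,255)),("blue",(105,120,40),(130,255,255)),("yel",(24,140,100),(34,255,255))):
    m,b=blobs(d,lo,hi,roi,20)
    for s,cc in b:
        ctr=[[s[0]-.5+s[2]/2,s[1]-.5+s[3]/2]]
        cnt=cv2.findContours(m,0,1)[0]; r=cv2.minAreaRect(max(cnt,key=cv2.contourArea))
        print(c,s,r, plane(d,[cc],.072).round(4),plane(d,[[cc[0],s[1]],[cc[0],s[1]+s[3]-1]],.076).round(4).tolist())
crop(d,215,55,300,265,3,"pics/w1c.png")
# block corners via wood mask
h=cv2.cvtColor(d["frame"],cv2.COLOR_RGB2HSV)
print(h[80,235],h[150,235],h[80,215],h[215,240],h[120,300])
```

```text
red [251, 156, 11, 32, 306] ((256.0, 171.5), (31.0, 10.0), 90.0) [[0.5464 0.1739 0.072 ]] [[0.5487, 0.1891, 0.076], [0.5443, 0.1609, 0.076]]
blue [253, 94, 10, 28, 264] ((257.5, 107.5), (27.0, 9.0), 90.0) [[0.5564 0.2306 0.072 ]] [[0.5581, 0.2419, 0.076], [0.5546, 0.2193, 0.076]]
yel [250, 214, 10, 33, 302] ((254.5, 230.0), (32.0, 9.0), 90.0) [[0.5364 0.1175 0.072 ]] [[0.5392, 0.1353, 0.076], [0.5342, 0.1031, 0.076]]
[ 21  70 255] [ 21  72 255] [ 12 138 150] [ 22  71 255] [ 12 136 148]
```

View pics/w1c.png

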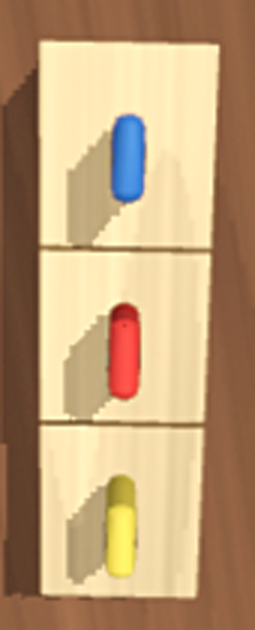

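Run:
```python
from h import *
d=env.get_image("wrist")
h=cv2.cvtColor(d["frame"],cv2.COLOR_RGB2HSV)
m=cv2.inRange(h,np.array((15,30,170)),np.array((28,110,255))); z=np.zeros_like(m); z[60:262,222:295]=m[60:262,222:295]
z=cv2.morphologyEx(z,cv2.MORPH_CLOSE,np.ones((25,25)))
c=max(cv2.findContours(z,0,1)[0],key=cv2.contourArea); 
q=cv2.approxPolyDP(cv2.convexHull(c),5,True).reshape(-1,2).astype(float); print(q.tolist())
for P in (plane(d,q,.04)[:,:2],plane(d,[(228,69),(288,70),(281,254.3),(228,253.7)],.04)[:,:2]):
    print(P.round(4).tolist(),"c",P.mean(0).round(4))
    print([round(float(np.linalg.norm(P[i]-P[(i+1)%4])),4) for i in range(len(P))])
P=plane(d,[(228,69),(288,70),(281,254.3),(228,253.7)],.04)[:,:2]
v=P[0]+P[1]-P[2]-P[3]; print(np.degrees(np.arctan2(-v[0],v[1])))
# dark separators between slots: y rows in crop 248, 424 => pixel
print(plane(d,[(258,55+247/3),(256,55+424/3)],.04).round(4))
# project heads predictions for red at centre
for k in ((0.5455,.172),(.5455,.174)):
    print(k,proj(d,[[*k,.040],[*k,.076]]).round(1).tolist())
```

```text
[[287.0, 70.0], [280.0, 253.0], [229.0, 253.0], [228.0, 69.0]]
[[0.5893, 0.2602], [0.5575, 0.0745], [0.5028, 0.0829], [0.5344, 0.2696]] c [0.546  0.1718]
[0.1885, 0.0554, 0.1893, 0.0557]
[[0.5344, 0.2696], [0.5903, 0.2601], [0.5584, 0.0727], [0.5016, 0.0823]] c [0.5461 0.1712]
[0.0567, 0.19, 0.0576, 0.1902]
-9.802756811106931
[[0.5526 0.2015 0.04  ]
 [0.5415 0.1418 0.04  ]]
(0.5455, 0.172) [[255.4, 167.4], [255.5, 175.2]]
(0.5455, 0.174) [[255.1, 165.4], [255.2, 173.1]]
```

Red key at about (0.546, 0.172), block yaw about -9.7°. Now above the cap press point.

```bash
python3 -m inch '[[[-1,2.7,-36.6,0,0,0,8],[-1,2.7,-36.6,0,0,0,8],[-1,2.7,-36.6,0,0,0,8],[-1,2.7,-36.6,0,0,0,8],[-1,2.7,-36.6,0,0,0,8],[-1,2.7,-36.6,0,0,0,8],[-1,2.7,-36.6,0,0,0,8]]]'
python3 - <<'E'
from h import *
d=env.get_image("wrist"); cv2.imwrite("pics/w2.png",d["frame"][:,:,::-1]); crop(d,170,60,340,240,4,"pics/w2c.png")
E
```

```text
time_s: 2.75
position: [0.5718, -0.1962, 0.1919]
tool_rot: [[1.0, -0.0, 0.019], [-0.019, -0.0, 1.0], [-0.0, -1.0, -0.0]]
ft_force: [-1.0, 0.0, 0.6]
grip_width: -0.0002
```

View pics/w2.png

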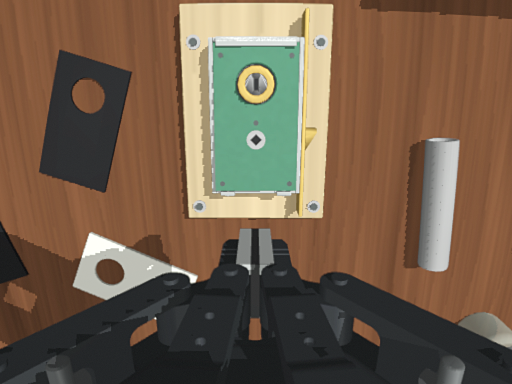

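View pics/w2c.png

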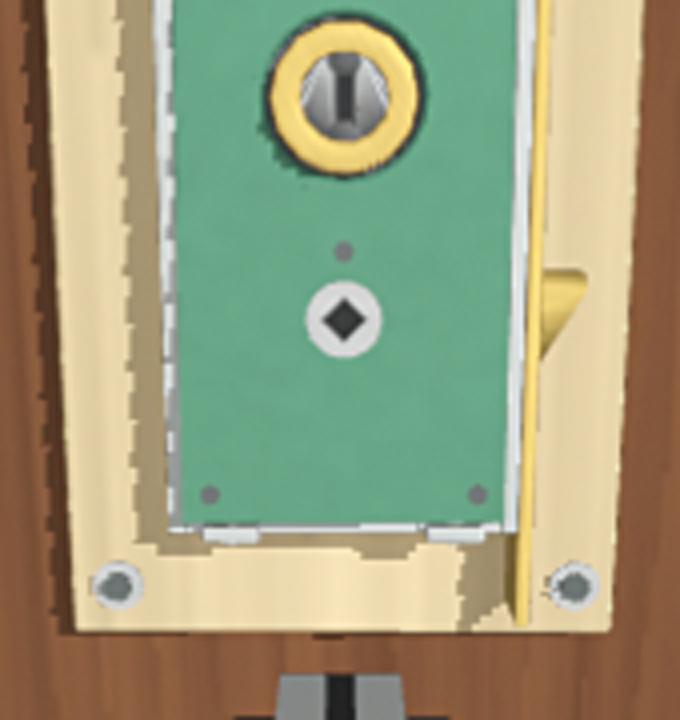

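The wrist view shows the cylinder at (256,84), the lug edge at row ~193 and the bolt at (309,138). I'll measure the cylinder and board.

Run:
```python
from h import *
d=env.get_image("wrist")
m,b=blobs(d,(20,110,120),(32,255,255),(225,60,290,110),60)
print([x[0] for x in b])
c=max(cv2.findContours(m,0,1)[0],key=cv2.contourArea); (cx,cy),ax,an=cv2.fitEllipse(cv2.convexHull(c)); print(cx,cy,ax)
P=plane(d,[(cx,cy),(cx-ax[0]/2,cy),(cx+ax[0]/2,cy)],.054); print("cyl",P.round(4).tolist())
print("slot",plane(d,[(170+344/4,60+53/4),(170+345/4,60+124/4)],.054).round(4))
g,b=blobs(d,(60,60,50),(90,255,255),(200,35,310,200),500); c=max(cv2.findContours(g,0,1)[0],key=cv2.contourArea)
h=cv2.cvtColor(d["frame"],cv2.COLOR_RGB2HSV)
w=cv2.inRange(h,np.array((15,30,110)),np.array((30,130,255))); z=np.zeros_like(w); z[0:222,175:340]=w[0:222,175:340]
z=cv2.morphologyEx(z,cv2.MORPH_OPEN,np.ones((3,3)))
c=cv2.convexHull(max(cv2.findContours(z,0,1)[0],key=cv2.contourArea)); q=cv2.approxPolyDP(c,5,True).reshape(-1,2).astype(float); 
P=plane(d,q,.02)[:,:2]; print(q.tolist(),P.round(4).tolist(),P.mean(0))
# rim/lug edges
print("lugs",plane(d,[(170+230/4,60+525/4),(170+456/4,60+525/4)],.053).round(4).tolist())
print("cap corners",plane(d,[(170+183/4,60+523/4),(170+503/4,60+523/4)],.054).round(4).tolist())
```

```text
[[238, 68, 37, 38, 694]]
255.81993103027344 86.20262908935547 (36.4280891418457, 37.79463195800781)
cyl [[0.5749, -0.1168, 0.054], [0.5583, -0.1165, 0.054], [0.5915, -0.117, 0.054]]
slot [[ 0.5752 -0.1054  0.054 ]
 [ 0.5752 -0.121   0.054 ]]
[[332.0, 6.0], [322.0, 218.0], [189.0, 219.0], [179.0, 7.0]] [[0.6501, -0.0407], [0.6467, -0.2578], [0.4981, -0.2565], [0.5018, -0.0392]] [ 0.57417861 -0.14854546]
lugs [[0.5454, -0.216, 0.053], [0.6012, -0.217, 0.053]]
cap corners [[0.5339, -0.215, 0.054], [0.6127, -0.2164, 0.054]]
```

Run:
```python
from h import *
d=env.get_image("wrist"); np.save("w3.npy",d["frame"]); s=env.observe(); print(s["position"],s["qvel"].round(2),s["ft_force"])
crop(d,210,40,300,120,8,"pics/w3c.png")
R,t=cam(d); print(-R.T@t)
m,b=blobs(d,(20,110,120),(32,255,255),(225,50,290,115),60)
print([x[0] for x in b])
c=max(cv2.findContours(m,0,1)[0],key=cv2.contourArea); (cx,cy),ax,an=cv2.fitEllipse(cv2.convexHull(c)); print(cx,cy,ax)
print("cyl",plane(d,[(cx,cy)],.054).round(4).tolist())
h=cv2.cvtColor(d["frame"],cv2.COLOR_RGB2HSV)
w=cv2.inRange(h,np.array((15,30,110)),np.array((30,130,255))); z=np.zeros_like(w); z[0:226,175:340]=w[0:226,175:340]
z=cv2.morphologyEx(z,cv2.MORPH_OPEN,np.ones((3,3)))
c=cv2.convexHull(max(cv2.findContours(z,0,1)[0],key=cv2.contourArea)); q=cv2.approxPolyDP(c,5,True).reshape(-1,2).astype(float); 
P=plane(d,q,.02)[:,:2]; print(q.tolist(),P.round(4).tolist(),P.mean(0))
```

```text
[ 0.5720343  -0.19225658  0.19257913] [ 0.77 -0.41  0.06 -0.02 -0.06 -0.12] [-0.06812479  0.48666218 -0.40763001]
[ 0.57350891 -0.12696509  0.37296335]
[[238, 69, 37, 38, 685]]
255.881591796875 87.62895965576172 (36.139381408691406, 37.49160385131836)
cyl [[0.5749, -0.1168, 0.054]]
[[180.0, 7.0], [333.0, 9.0], [321.0, 220.0], [188.0, 219.0]] [[0.5026, -0.038], [0.651, -0.042], [0.646, -0.2589], [0.4972, -0.2555]] [ 0.57418538 -0.14860353]
```

View pics/w3c.png

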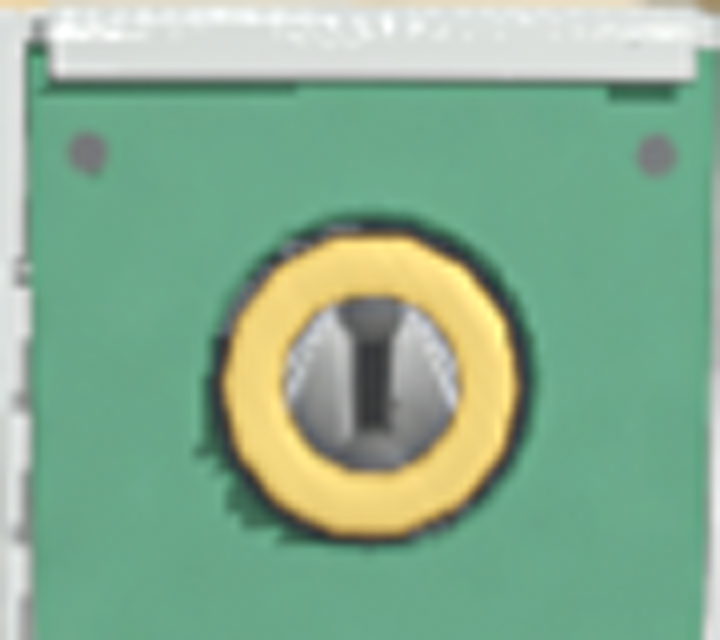

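```bash
python3 -m inch '[[[-1,0.1,-0.2,-5,0,0,0],[-1,0.1,-0.2,-10,0,0,0],[-1,0.1,-0.2,-12.5,0,0,0],[-1,0.1,-0.2,-13.3,0,0,0],[-1,0.1,-0.2,-13.6,0,0,0],[-1,0.1,-0.2,-13.8,0,0,0],[-1,0.1,-0.2,-14.0,0,0,0],[-1,0.1,-0.2,-14.2,0,0,0]]]' 20; python3 -m inch '[[[-1,0,0,-0.15,0,0,0],[-1,0,0,-0.3,0,0,0]]]';python3 -m inch '[[[-1,0,0,-0.15,0,0,0],[-1,0,0,-0.3,0,0,0]]]'
```

```text
time_s: 3.9
position: [0.5732, -0.1959, 0.0507]
tool_rot: [[1.0, 0.001, 0.016], [-0.016, -0.0, 1.0], [0.001, -1.0, -0.0]]
ft_force: [0.2, -0.3, 0.2]
grip_width: -0.0
time_s: 4.15
position: [0.5731, -0.1958, 0.0473]
tool_rot: [[1.0, 0.0, 0.016], [-0.016, -0.0, 1.0], [0.0, -1.0, -0.0]]
ft_force: [-0.5, -0.2, 0.2]
grip_width: 0.0001
time_s: 4.4
position: [0.573, -0.1957, 0.0442]
tool_rot: [[1.0, -0.0, 0.016], [-0.016, 0.0, 1.0], [-0.0, -1.0, 0.0]]
ft_force: [0.1, -0.6, 0.6]
grip_width: -0.0
```

```bash
python3 -m inch '[[[-1,0,0,-0.1,0,0,0],[-1,0,0,-0.2,0,0,0],[-1,0,0,-0.2,0,0,0]]]'
python3 - <<'E'
from h import *
d=env.get_image("wrist"); cv2.imwrite("pics/w4.png",d["frame"][:,:,::-1]); 
A=env.get_image("side"); crop(A,205,125,285,185,8,"pics/b4.png")
A=env.get_image("scene"); crop(A,125,175,225,240,8,"pics/s4.png"); print(env.observe()["ft_force"])
E
```

```text
time_s: 4.78
position: [0.573, -0.1957, 0.0423]
tool_rot: [[1.0, -0.0, 0.016], [-0.016, 0.0, 1.0], [-0.0, -1.0, 0.0]]
ft_force: [-0.6, 0.2, 0.3]
grip_width: 0.0001
[ 0.43683037 -0.11529936  0.33903134]
```

View pics/w4.png

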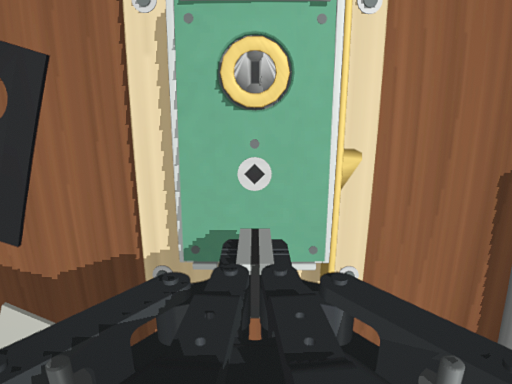

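View pics/b4.png

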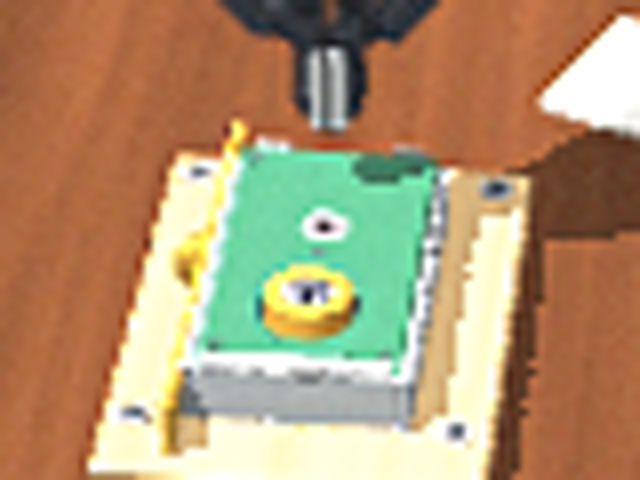

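View pics/s4.png

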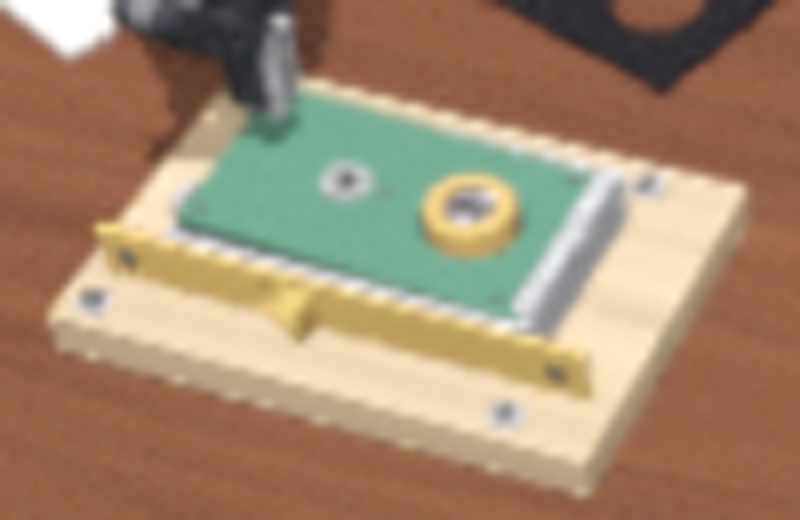

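Run:
```python
from h import *
A=env.get_image("scene");B=env.get_image("side");W=env.get_image("wrist")
p=env.observe()["position"];print(p)
a,b,w=[proj(d,[p])[0] for d in(A,B,W)]
print("crop scene",(a-(125,175))*8,"crop side",(b-(205,125))*8,"wrist",w)
# observed tips: scene crop (275,118)?, side crop (325,128)
print(tri(A,(125+277/8,175+118/8),B,(205+325/8,125+128/8)).round(4))
```

```text
[ 0.57308061 -0.19571029  0.04232923]
crop scene [276.687459   179.48537491] crop side [325.72013278 204.40157311] wrist [253.51556653 218.3191193 ]
[ 0.5736 -0.1904  0.0793]
```

Run:
```python
from h import *
W=env.get_image("wrist");A=env.get_image("scene");B=env.get_image("side")
p=env.observe()["position"]
for k in (0,.01,.02,.03,.037,.045): print(k,proj(W,[p+[0,0,k],p+[0,.011,k],p+[0,-.011,k]]).round(1).tolist(), ((proj(A,[p+[0,.005,k]])-(125,175))*8).round(0), ((proj(B,[p+[0,.005,k]])-(205,125))*8).round(0))
A0=cv2.imread("pics/scene0.png")
print(proj(A,[[.1219,.5359,.1917],[.1219,.5359,.2287]]))
cv2.imwrite("pics/s0c.png",cv2.resize(A0[40:130,390:490],None,fx=6,fy=6))
crop(W,200,200,310,300,7,"pics/w4c.png")
```

```text
0 [[253.5, 218.4], [253.2, 199.9], [253.8, 236.2]] [[289. 182.]] [[324. 211.]]
0.01 [[253.5, 224.7], [253.1, 205.4], [253.8, 243.4]] [[285. 163.]] [[324. 191.]]
0.02 [[253.4, 231.8], [253.0, 211.5], [253.7, 251.3]] [[281. 143.]] [[324. 170.]]
0.03 [[253.3, 239.7], [253.0, 218.3], [253.7, 260.2]] [[277. 123.]] [[323. 149.]]
0.037 [[253.3, 245.8], [252.9, 223.6], [253.7, 267.0]] [[274. 109.]] [[323. 134.]]
0.045 [[253.2, 253.4], [252.8, 230.2], [253.6, 275.6]] [[270.  93.]] [[323. 117.]]
[[426.39119758 120.50250093]
 [429.73806828 110.49524882]]
```

View pics/s0c.png

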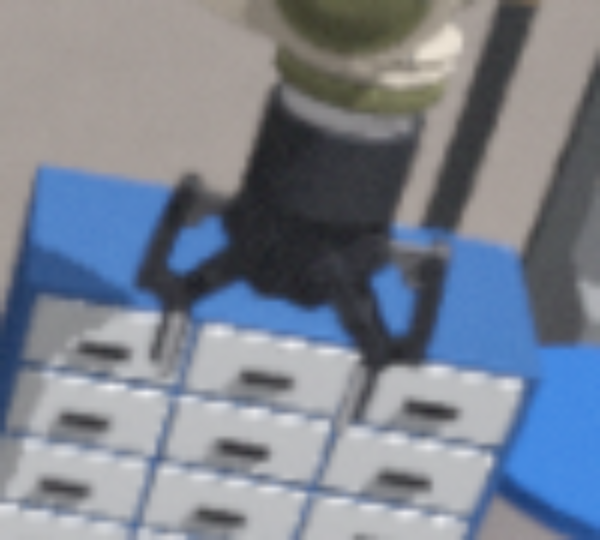

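View pics/w4c.png

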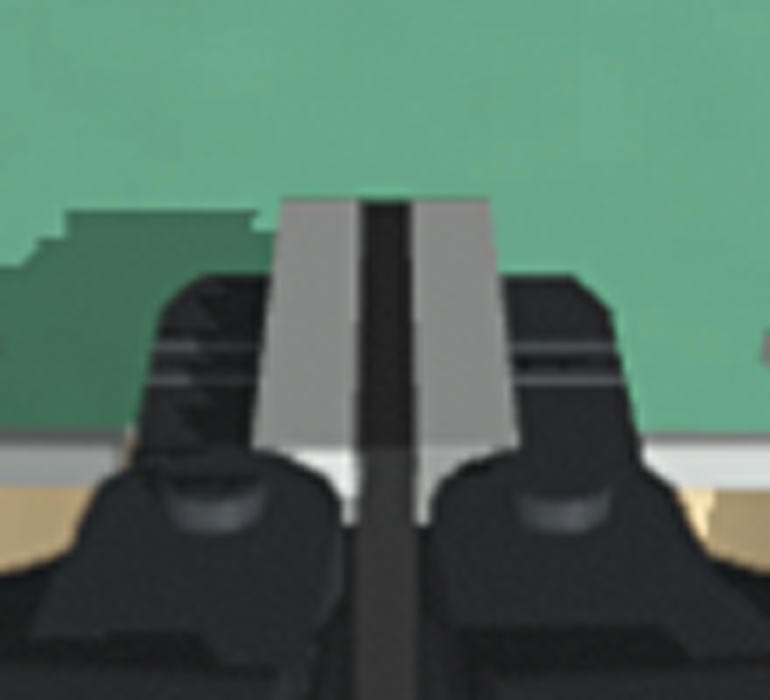

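The tips appear about 40 mm above the reported TCP. All three cameras agree and there is no contact force, so I'll keep going down under force guard.

```bash
python3 -c "
from rig import env;print(env.grip_depth)"; python3 -m inch '[[[-1,0,0,-0.6,0,0,0],[-1,0,0,-1.2,0,0,0],[-1,0,0,-1.8,0,0,0],[-1,0,0,-2.1,0,0,0],[-1,0,0,-2.3,0,0,0]]]'; python3 -m inch '[[[-1,0,0,-0.15,0,0,0],[-1,0,0,-0.3,0,0,0]]]'; python3 -m inch '[[[-1,0,0,-0.15,0,0,0],[-1,0,0,-0.3,0,0,0]]]'
```

```text
0.0187
time_s: 5.85
position: [0.573, -0.1957, 0.0191]
tool_rot: [[1.0, -0.0, 0.016], [-0.016, 0.0, 1.0], [-0.0, -1.0, 0.0]]
ft_force: [0.4, -0.4, 0.3]
grip_width: -0.0003
time_s: 6.1
position: [0.5731, -0.1958, 0.0164]
tool_rot: [[1.0, 0.0, 0.016], [-0.016, -0.0, 1.0], [0.0, -1.0, -0.0]]
ft_force: [0.4, -0.8, 0.7]
grip_width: 0.0004
time_s: 6.35
position: [0.5731, -0.1957, 0.0133]
tool_rot: [[1.0, 0.0, 0.016], [-0.016, -0.0, 1.0], [0.0, -1.0, -0.0]]
ft_force: [-0.6, -0.5, -0.2]
grip_width: 0.0004
```

```bash
python3 -m inch '[[[-1,0,0,-0.15,0,0,0],[-1,0,0,-0.3,0,0,0]]]'; python3 -m inch '[[[-1,0,0,-0.15,0,0,0],[-1,0,0,-0.3,0,0,0]]]'
python3 - <<'E'
from h import *
B=env.get_image("side"); crop(B,205,125,285,185,8,"pics/b5.png")
A=env.get_image("scene"); crop(A,125,175,225,240,8,"pics/s5.png"); print(env.observe()["ft_force"])
E
```

```text
time_s: 6.6
position: [0.5733, -0.1958, 0.0109]
tool_rot: [[1.0, 0.001, 0.016], [-0.016, -0.0, 1.0], [0.001, -1.0, -0.0]]
ft_force: [-0.9, 0.5, 3.1]
grip_width: 0.0003
time_s: 6.85
position: [0.573, -0.1957, 0.0071]
tool_rot: [[1.0, -0.0, 0.016], [-0.016, 0.0, 1.0], [-0.0, -1.0, 0.0]]
ft_force: [-0.1, 0.8, 0.3]
grip_width: -0.0001
[-0.55597875 -0.2674757  -0.55196964]
```

View pics/b5.png

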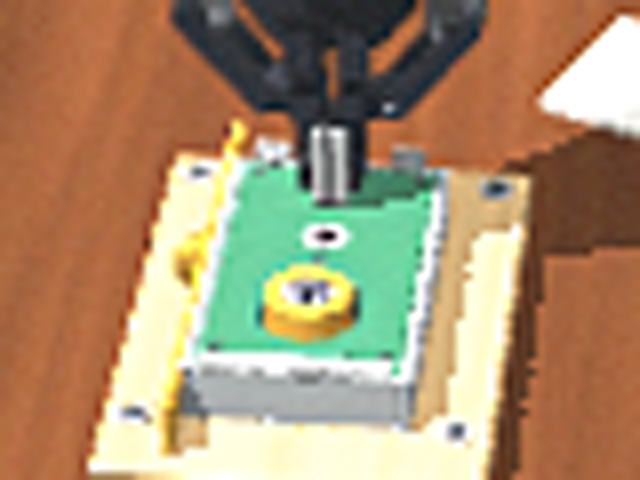

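View pics/s5.png

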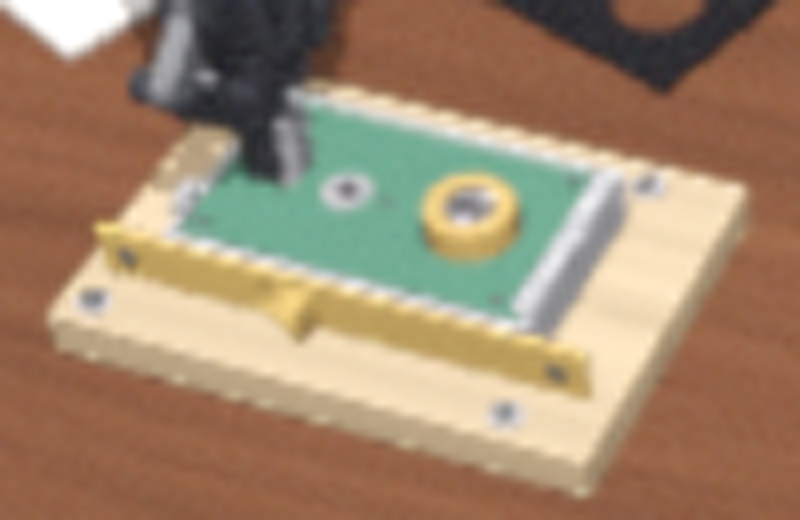

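Contact showed about 3 N, then the cap dropped and the lugs now stand proud, so it appears to have snapped in. I'll follow it down to check that it is seated and to calibrate the tip height.

```bash
python3 -m inch '[[[-1,0,0,-0.1,0,0,0],[-1,0,0,-0.2,0,0,0],[-1,0,0,-0.3,0,0,0]]]'; python3 -m inch '[[[-1,0,0,-0.07,0,0,0],[-1,0,0,-0.07,0,0,0]]]'
```

```text
time_s: 7.32
position: [0.5731, -0.1957, 0.005]
tool_rot: [[1.0, 0.0, 0.016], [-0.016, -0.0, 1.0], [0.0, -1.0, -0.0]]
ft_force: [-4.7, 1.3, 12.7]
grip_width: -0.0005
time_s: 7.58
position: [0.5731, -0.1957, 0.005]
tool_rot: [[1.0, 0.001, 0.016], [-0.016, -0.001, 1.0], [0.001, -1.0, -0.001]]
ft_force: [-4.4, 1.4, 12.7]
grip_width: -0.0002
```

```bash
python3 -m inch '[[[-1,0,0,-0.1,0,0,0],[-1,0,0,-0.2,0,0,0]]]'; python3 -m inch '[[[-1,0,0,-0.1,0,0,0],[-1,0,0,-0.2,0,0,0]]]'
```

```text
time_s: 7.82
position: [0.5733, -0.1958, 0.0049]
tool_rot: [[1.0, 0.002, 0.016], [-0.016, -0.001, 1.0], [0.002, -1.0, -0.001]]
ft_force: [-11.2, 5.7, 32.4]
grip_width: -0.0001
time_s: 8.07
position: [0.5734, -0.1959, 0.0048]
tool_rot: [[1.0, 0.003, 0.016], [-0.016, -0.002, 1.0], [0.003, -1.0, -0.002]]
ft_force: [-15.8, 8.3, 48.8]
grip_width: -0.0001
```

The stop is firm at reading 0.0049, so the true tip height is reading + 0.039 m. The cap is seated. Raise and go to the keys.

```bash
python3 -m inch '[[[-1,0,0,5,0,0,0],[-1,0,0,10,0,0,0],[0,-2.8,6,11,0,0,-8.8],[0,-2.8,12,11,0,0,-8.8],[0,-2.8,18,11,0,0,-8.8],[0,-2.8,24,11,0,0,-8.8],[0,-2.8,30,11,0,0,-8.8],[0,-2.8,36.8,11,0,0,-8.8],[0,-2.8,36.8,11,0,0,-8.8],[0,-2.8,36.8,11,0,0,-8.8],[0,-2.8,36.8,11,0,0,-8.8]]]'
python3 - <<'E'
from h import *
d=env.get_image("wrist"); cv2.imwrite("pics/w6.png",d["frame"][:,:,::-1])
A=env.get_image("scene"); B=env.get_image("side"); crop(B,205,125,285,185,8,"pics/b6.png"); crop(A,125,175,225,240,8,"pics/s6.png")
E
```

```text
time_s: 9.45
position: [0.5453, 0.1709, 0.1096]
tool_rot: [[0.985, -0.0, 0.171], [-0.171, -0.0, 0.985], [-0.0, -1.0, -0.0]]
ft_force: [-0.1, -0.7, -0.4]
grip_width: 0.0426
```

View pics/w6.png

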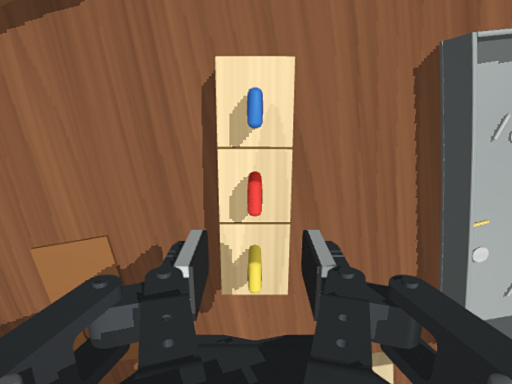

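View pics/s6.png

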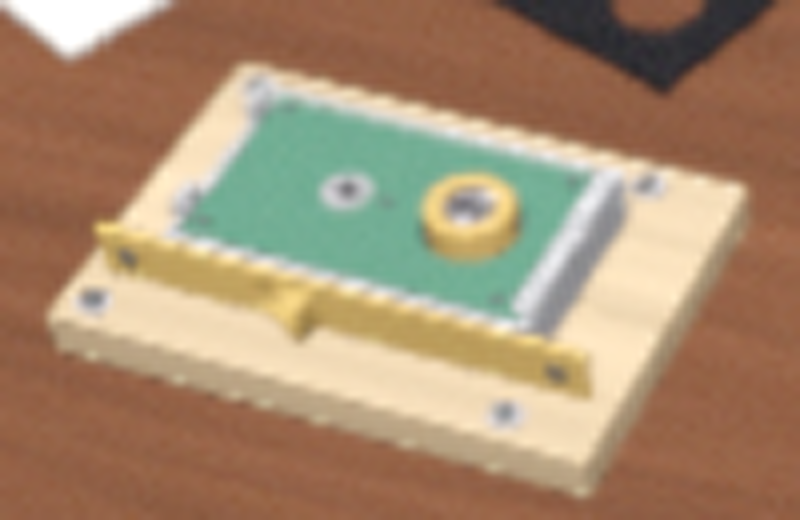

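Cap flush, lugs proud (scene crop). In the wrist view the red key (col 255) is centred between the jaws. Descend and grip.

```bash
python3 -m inch '[[[0,0,0,-4,0,0,0],[0,0,0,-7,0,0,0],[0,0,0,-9,0,0,0],[0,0,0,-9.8,0,0,0],[0,0,0,-10.3,0,0,0],[0,0,0,-10.3,0,0,0]]]' 70
python3 - <<'E'
from h import *
d=env.get_image("wrist"); cv2.imwrite("pics/w7.png",d["frame"][:,:,::-1])
B=env.get_image("side"); crop(B,205,180,285,250,8,"pics/b7.png")
E
```

```text
time_s: 10.35
position: [0.5453, 0.1722, 0.007]
tool_rot: [[0.986, 0.001, 0.169], [-0.169, 0.0, 0.986], [0.001, -1.0, 0.0]]
ft_force: [-0.3, -0.0, 0.2]
grip_width: 0.0428
```

View pics/w7.png

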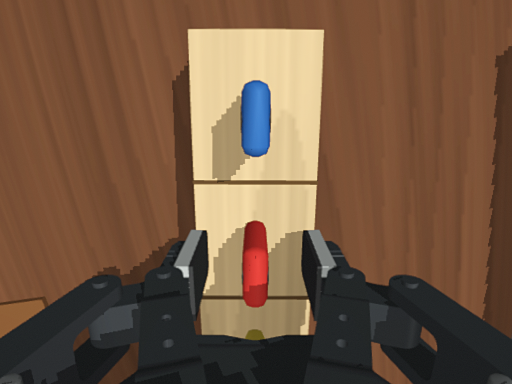

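View pics/b7.png

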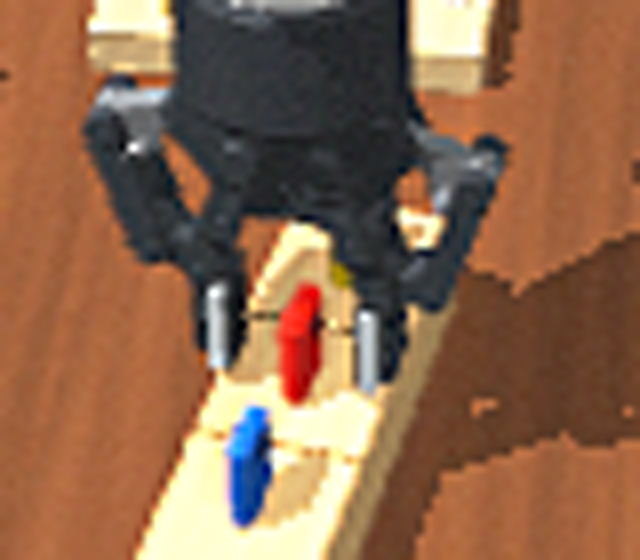

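Run:
```python
from h import *
d=env.get_image("wrist"); s=env.observe(); p=s["position"]; R=s["tool_rot"]
for rr in(221,250,306): 
    X=plane(d,[(256,rr)],.076)[0]; print(rr,(R.T@(X-p)).round(4))
X=plane(d,[(256,222)],.045)[0]; print("bottom +y",(R.T@(X-p)).round(4))
crop(d,190,210,320,320,6,"pics/w7c.png")
# predicted pads +/-11 in tool z at tip & up
for k in(.035,.045,.06): print(k,proj(d,[p+R@np.array([.0225,-k,.011]),p+R@np.array([.0225,-k,-.011]),p+R@np.array([0,-k,0])]).round(0).tolist())
```

```text
221 [ 0.0011 -0.0687  0.0242]
250 [ 0.0011 -0.0687  0.013 ]
306 [ 0.0012 -0.0687 -0.0106]
bottom +y [ 0.0013 -0.0377  0.0121]
0.035 [[302.0, 222.0], [300.0, 265.0], [253.0, 244.0]]
0.045 [[305.0, 230.0], [303.0, 276.0], [253.0, 254.0]]
0.06 [[311.0, 245.0], [308.0, 294.0], [253.0, 270.0]]
```

View pics/w7c.png

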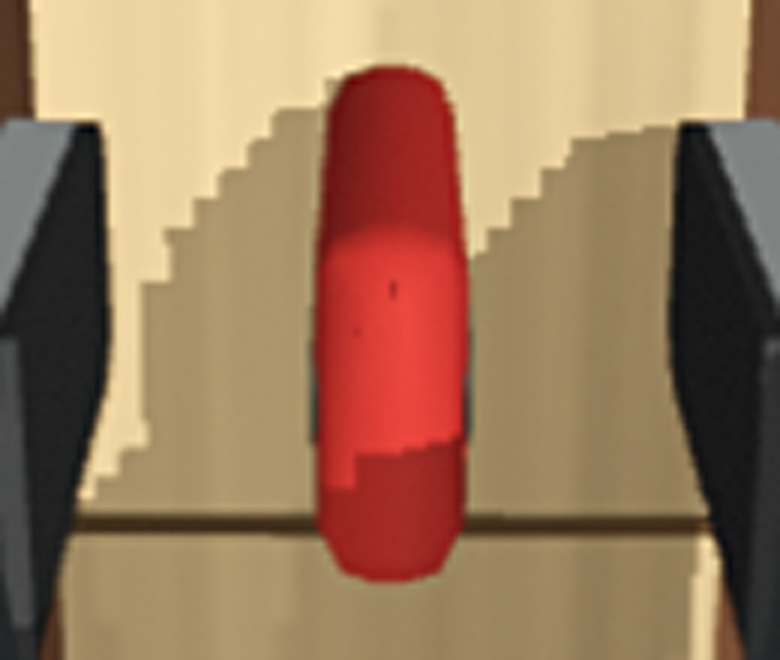

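Key is centred in the pads; close and look.

```bash
python3 -m inch '[[[-1,0,0,0,0,0,0],[-1,0,0,0,0,0,0],[-1,0,0,0,0,0,0],[-1,0,0,0,0,0,0],[-1,0,0,0,0,0,0]]]' 70;  python3 -m inch '[[[-1,0,0,0.5,0,0,0],[-1,0,0,1.5,0,0,0],[-1,0,0,3,0,0,0],[-1,0,0,5,0,0,0],[-1,0,0,8,0,0,0],[-1,0,0,8,0,0,0]]]'
python3 - <<'E'
from h import *
d=env.get_image("wrist"); cv2.imwrite("pics/w8.png",d["frame"][:,:,::-1])
B=env.get_image("side"); crop(B,205,150,285,250,7,"pics/b8.png")
E
```

```text
time_s: 11.12
position: [0.5453, 0.1723, 0.007]
tool_rot: [[0.986, 0.001, 0.169], [-0.169, 0.0, 0.986], [0.001, -1.0, 0.0]]
ft_force: [0.0, -0.1, 5.2]
grip_width: 0.0085
time_s: 11.88
position: [0.5462, 0.1725, 0.0895]
tool_rot: [[0.986, 0.005, 0.169], [-0.169, 0.001, 0.986], [0.005, -1.0, 0.001]]
ft_force: [0.3, 0.3, -1.5]
grip_width: 0.0093
```

View pics/w8.png

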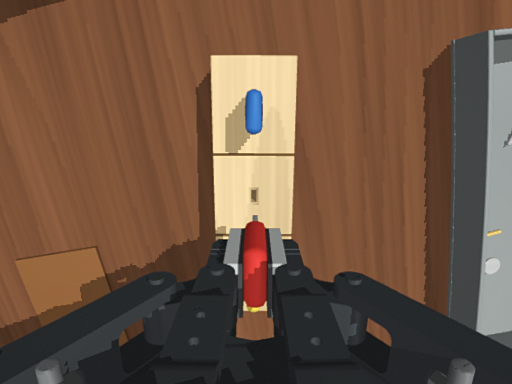

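View pics/b8.png

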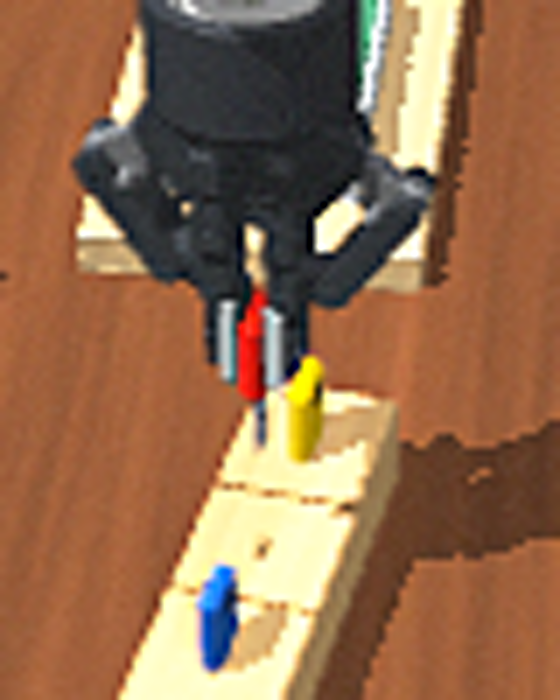

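The red key is out and the empty slot shows at (254,195). I'll use that slot, whose tool pose at grip is known, to calibrate the wrist-camera bias.

Run:
```python
from h import *
d=env.get_image("wrist"); s=env.observe(); R=s["tool_rot"]; print(s["position"])
f=d["frame"]; g=cv2.cvtColor(f,cv2.COLOR_RGB2GRAY); z=g[185:208,244:266]; crop(d,224,175,284,235,12,"pics/w9c.png")
ys,xs=np.where(z<130); print(xs.min()+244,xs.max()+244,ys.min()+185,ys.max()+185,xs.mean()+244,ys.mean()+185,len(xs))
cx,cy=(xs.min()+xs.max())/2+244,(ys.min()+ys.max())/2+185
X=plane(d,[(cx,cy)],.04)[0]; print(X.round(4)); G=np.array([.5453,.1723]); print("bias tool frame (x,z):",(R.T@np.array([X[0]-G[0],X[1]-G[1],0])).round(4))
```

```text
[0.5445241  0.17222774 0.08620263]
253 258 190 201 255.89830508474577 195.135593220339 59
[0.5461 0.1722 0.04  ]
bias tool frame (x,z): [ 0.0008 -0.     -0.    ]
```

View pics/w9c.png

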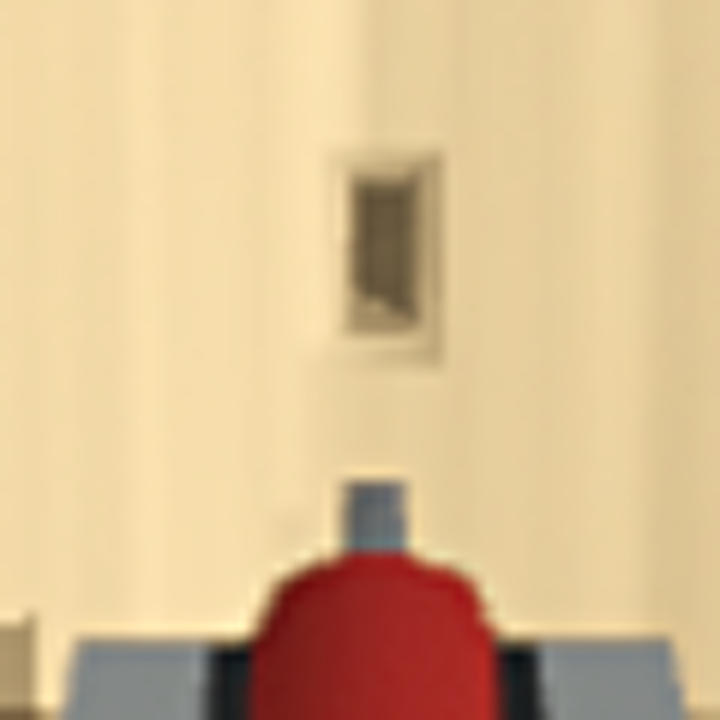

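```bash
python3 -m inch '[[[-1,0,0,2.5,0,0,0],[-1,0.5,-4,3.5,0,0,2],[-1,1.2,-9,3.5,0,0,5],[-1,2,-15,3.5,0,0,8.4],[-1,2.5,-21,3,0,0,8.4],[-1,2.9,-26,1,0,0,8.4],[-1,2.9,-28.8,-0.5,0,0,8.4],[-1,2.9,-28.8,-1,0,0,8.4],[-1,2.9,-28.8,-1,0,0,8.4],[-1,2.9,-28.8,-1,0,0,8.4],[-1,2.9,-28.8,-1,0,0,8.4],[-1,2.9,-28.8,-1,0,0,8.4]]]'
python3 - <<'E'
from h import *
d=env.get_image("wrist"); s=env.observe(); cv2.imwrite("pics/w10.png",d["frame"][:,:,::-1]); crop(d,206,170,306,250,8,"pics/w10c.png"); print(s["position"],s["qvel"].round(2))
B=env.get_image("side");A=env.get_image("scene"); crop(B,210,120,280,180,8,"pics/b10.png"); crop(A,150,165,220,225,8,"pics/s10.png")
E
```

```text
time_s: 13.52
position: [0.5742, -0.1153, 0.0769]
tool_rot: [[1.0, 0.001, 0.022], [-0.022, -0.0, 1.0], [0.001, -1.0, -0.0]]
ft_force: [0.1, -0.5, 0.4]
grip_width: 0.0093
[ 0.5741495  -0.11542476  0.07688407] [-0.31  0.16  0.02 -0.05 -0.05 -0.15]
```

View pics/w10.png

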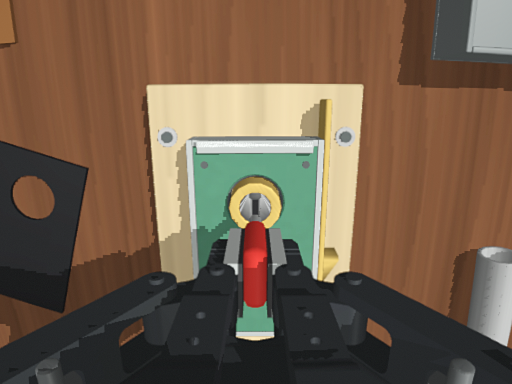

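View pics/b10.png

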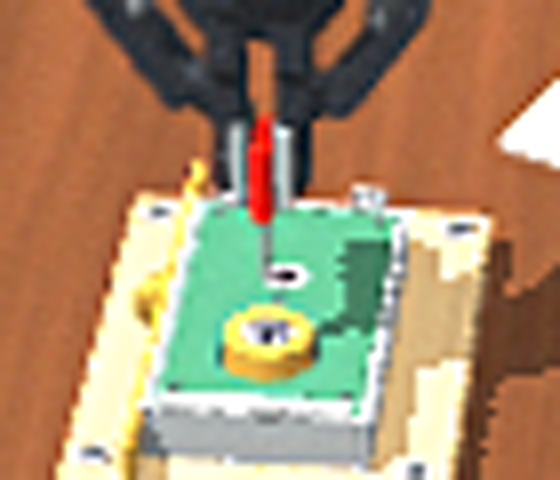

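View pics/s10.png

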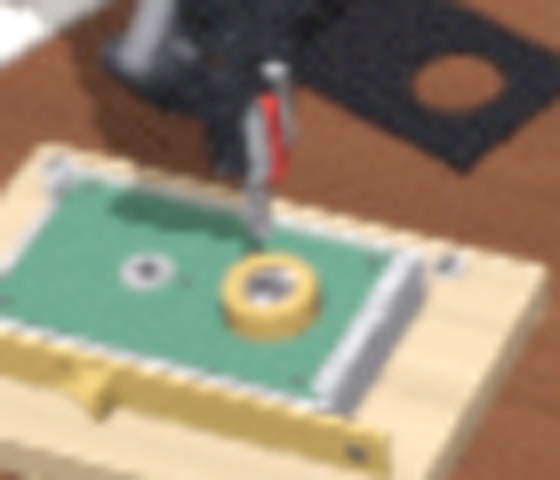

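Run:
```python
from h import *
d=env.get_image("wrist");B=env.get_image("side");A=env.get_image("scene")
a=tri(A,(150+263/8,165+243/8),B,(210+268/8,120+277/8)); b=tri(A,(150+270/8,165+285/8),B,(210+268/8,120+336/8)); print(a.round(4),b.round(4),(a-b).round(4))
m,bl=blobs(d,(20,110,120),(32,255,255),(220,165,300,240),60); print([x[0] for x in bl])
crop(d,220,170,292,236,11,"pics/w11c.png"); s=env.observe(); print(s["position"])
for dx,dy in((0,0),(.0009,0)): print(proj(d,[s["position"]+[dx,dy,.001]]))
```

```text
[ 0.5725 -0.1158  0.0775] [ 0.5718 -0.1153  0.0527] [ 0.0007 -0.0005  0.0247]
[[229, 177, 53, 52, 1286]]
[ 0.57405584 -0.11575333  0.07663342]
[[253.44589053 219.20482174]]
[[255.03039917 219.17140685]]
```

View pics/w11c.png

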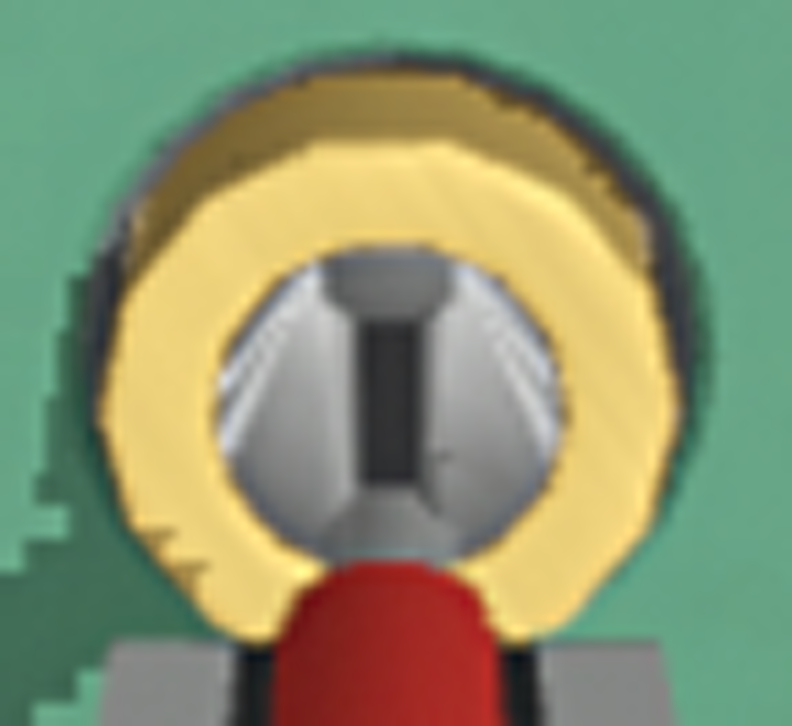

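Run:
```python
from h import *
d=env.get_image("wrist"); s=env.observe(); p=s["position"]; R=s["tool_rot"]
X=plane(d,[(255.05,206.1)],.053)[0]; print(p,X.round(4),(X-p)[:2].round(4))
# key blade seen at col 254.7,row 215 with tool: tip +y edge at height p.z+.001
T=plane(d,[(254.7,215)],p[2]+.001)[0]; print("tip +y edge rel tool",(R.T@(T-p)).round(4))
f=d["frame"][205:235,235:276]; c=cv2.resize(f[:,:,::-1],None,fx=18,fy=18,interpolation=cv2.INTER_NEAREST); cv2.imwrite("pics/w12c.png",cv2.convertScaleAbs(c,alpha=1.5))
```

```text
[ 0.57405824 -0.11572743  0.07665374] [ 0.575  -0.1161  0.053 ] [ 0.0009 -0.0003]
tip +y edge rel tool [ 0.0007 -0.001   0.0024]
```

View pics/w12c.png

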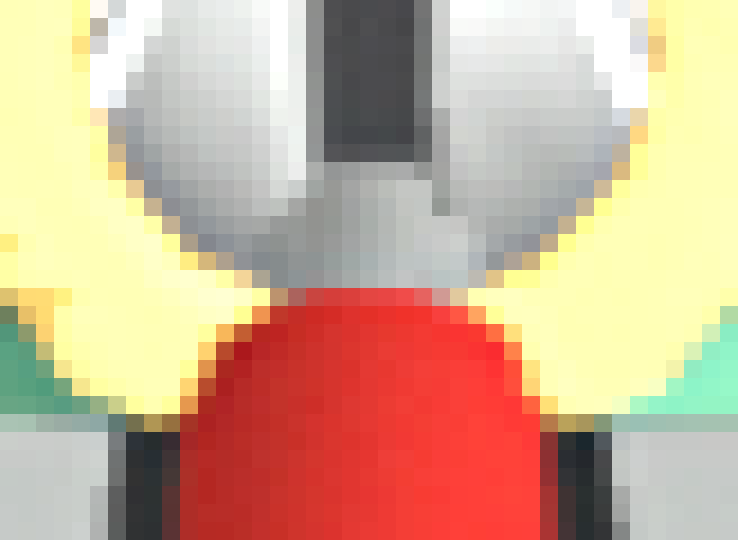

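Key is within ~0.5 mm of the keyway in all views. Descend slowly with force checks.

```bash
python3 -m inch '[[[-1,0,-0.03,-1,0,0,0],[-1,0,-0.03,-1.8,0,0,0],[-1,0,-0.03,-2.2,0,0,0],[-1,0,-0.03,-2.4,0,0,0],[-1,0,-0.03,-2.6,0,0,0],[-1,0,-0.03,-2.8,0,0,0]]]'; python3 -m inch '[[[-1,0,0,-0.15,0,0,0],[-1,0,0,-0.3,0,0,0],[-1,0,0,-0.45,0,0,0],[-1,0,0,-0.6,0,0,0]]]'
```

```text
time_s: 14.62
position: [0.5741, -0.1161, 0.0487]
tool_rot: [[1.0, 0.0, 0.023], [-0.023, -0.0, 1.0], [0.0, -1.0, -0.0]]
ft_force: [-0.4, 0.2, -1.2]
grip_width: 0.0087
time_s: 15.12
position: [0.5741, -0.116, 0.0426]
tool_rot: [[1.0, 0.0, 0.023], [-0.023, -0.0, 1.0], [0.0, -1.0, -0.0]]
ft_force: [0.4, 0.6, -0.2]
grip_width: 0.0091
```

```bash
python3 -m inch '[[[-1,0,0,-0.1,0,0,0],[-1,0,0,-0.2,0,0,0],[-1,0,0,-0.3,0,0,0],[-1,0,0,-0.4,0,0,0],[-1,0,0,-0.5,0,0,0],[-1,0,0,-0.6,0,0,0]]]'; python3 -m inch '[[[-1,0,0,-0.1,0,0,0],[-1,0,0,-0.2,0,0,0],[-1,0,0,-0.3,0,0,0],[-1,0,0,-0.4,0,0,0]]]';  python3 -m inch '[[[-1,0,0,-0.1,0,0,0],[-1,0,0,-0.2,0,0,0],[-1,0,0,-0.3,0,0,0],[-1,0,0,-0.4,0,0,0]]]'
```

```text
time_s: 15.88
position: [0.574, -0.116, 0.0366]
tool_rot: [[1.0, -0.0, 0.023], [-0.023, 0.0, 1.0], [-0.0, -1.0, 0.0]]
ft_force: [-0.2, 0.8, -0.4]
grip_width: 0.0088
time_s: 16.38
position: [0.574, -0.116, 0.0326]
tool_rot: [[1.0, -0.0, 0.023], [-0.023, -0.0, 1.0], [-0.0, -1.0, -0.0]]
ft_force: [-1.6, 0.2, 0.3]
grip_width: 0.0088
time_s: 16.88
position: [0.5742, -0.1161, 0.0287]
tool_rot: [[1.0, 0.0, 0.023], [-0.023, -0.0, 1.0], [0.0, -1.0, -0.0]]
ft_force: [-1.2, -0.3, 2.5]
grip_width: 0.0086
```

Run:
```python
from h import *
d=env.get_image("wrist"); crop(d,206,160,306,310,5,"pics/w13c.png"); 
B=env.get_image("side");A=env.get_image("scene"); crop(B,210,120,280,180,8,"pics/b13.png"); crop(A,150,165,220,225,8,"pics/s13.png")
```

```text
(no output)
```

View pics/w13c.png

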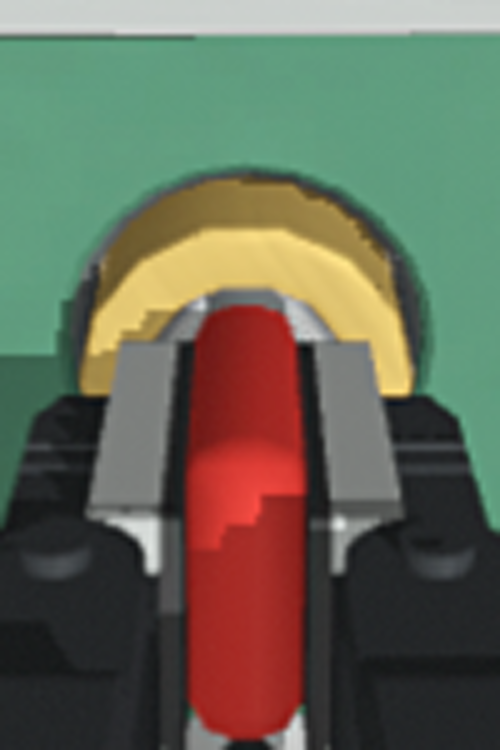

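View pics/b13.png

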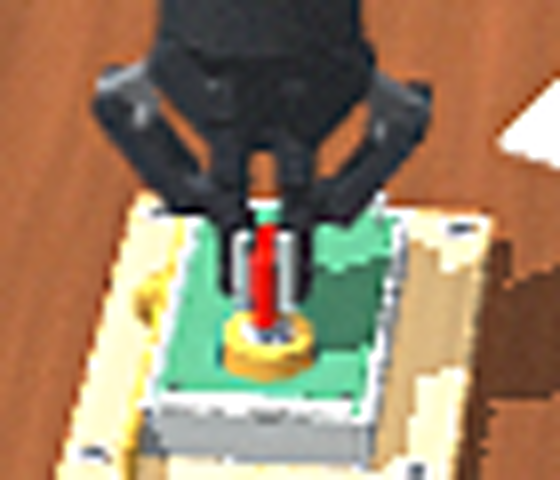

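View pics/s13.png

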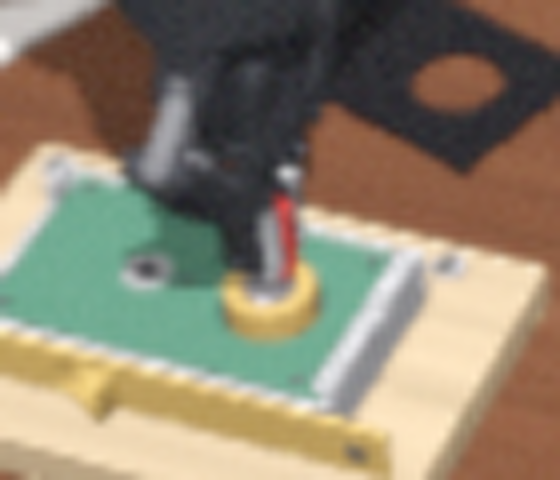

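Key is entering, no visible slip in the fingers. Continue.

```bash
python3 -m inch '[[[-1,0,0,-0.1,0,0,0],[-1,0,0,-0.2,0,0,0],[-1,0,0,-0.3,0,0,0],[-1,0,0,-0.4,0,0,0]]]';  python3 -m inch '[[[-1,0,0,-0.1,0,0,0],[-1,0,0,-0.2,0,0,0],[-1,0,0,-0.3,0,0,0]]]'; python3 -m inch '[[[-1,0,0,-0.05,0,0,0],[-1,0,0,-0.1,0,0,0]]]'
```

```text
time_s: 17.52
position: [0.5741, -0.1161, 0.0247]
tool_rot: [[1.0, 0.0, 0.023], [-0.023, -0.0, 1.0], [0.0, -1.0, -0.0]]
ft_force: [-0.3, 0.5, 2.8]
grip_width: 0.009
time_s: 17.9
position: [0.574, -0.116, 0.0215]
tool_rot: [[1.0, -0.0, 0.023], [-0.023, 0.0, 1.0], [-0.0, -1.0, 0.0]]
ft_force: [-1.2, 0.2, 2.5]
grip_width: 0.0087
time_s: 18.15
position: [0.574, -0.116, 0.021]
tool_rot: [[1.0, 0.0, 0.023], [-0.023, -0.0, 1.0], [0.0, -1.0, -0.0]]
ft_force: [-3.1, 1.1, 9.1]
grip_width: 0.0089
```

```bash
python3 -m inch '[[[-1,0,0,-0.08,0,0,0],[-1,0,0,-0.12,0,0,0],[-1,0,0,-0.12,0,0,0]]]'
python3 - <<'E'
from h import *
d=env.get_image("wrist"); crop(d,206,160,306,310,5,"pics/w14c.png"); 
B=env.get_image("side");crop(B,210,120,280,180,8,"pics/b14.png")
E
```

```text
time_s: 18.52
position: [0.5741, -0.1161, 0.0209]
tool_rot: [[1.0, 0.001, 0.023], [-0.023, -0.001, 1.0], [0.001, -1.0, -0.0]]
ft_force: [-4.8, 1.4, 15.5]
grip_width: 0.0092
```

View pics/w14c.png

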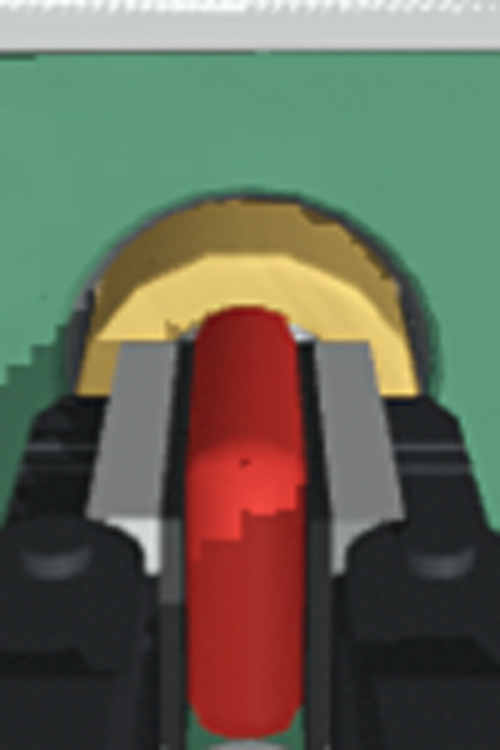

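View pics/b14.png

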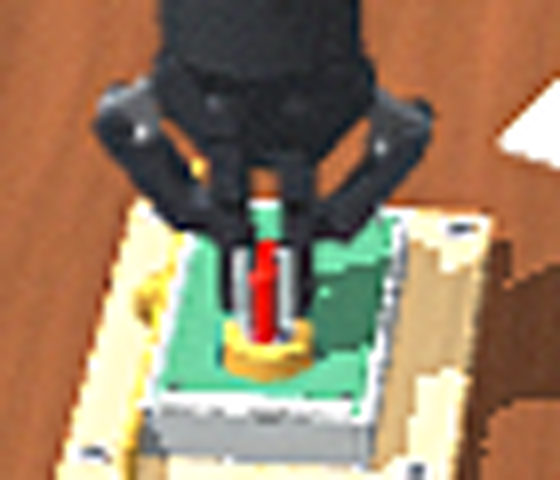

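Firm stop at reading 0.0209, the predicted home height (0.021). Now turn clockwise.

```bash
python3 -m inch '[[[-1,0,0,0.05,0,0,-8],[-1,0,0,0.05,0,0,-16],[-1,0,0,0.05,0,0,-24],[-1,0,0,0.05,0,0,-32],[-1,0,0,0.05,0,0,-40]]]' 80;python3 -m inch '[[[-1,0,0,0,0,0,-8],[-1,0,0,0,0,0,-16],[-1,0,0,0,0,0,-24],[-1,0,0,0,0,0,-32]]]'
python3 - <<'E'
from h import *
print(env.observe()["wrist_torque"],env.observe()["q"])
d=env.get_image("wrist"); cv2.imwrite("pics/w15.png",d["frame"][:,:,::-1])
A=env.get_image("scene");crop(A,140,165,220,225,8,"pics/s15.png")
E
```

```text
time_s: 19.25
position: [0.5748, -0.1162, 0.021]
tool_rot: [[0.748, 0.002, 0.664], [-0.664, -0.001, 0.748], [0.002, -1.0, 0.001]]
ft_force: [-2.1, 0.3, 8.8]
grip_width: 0.0089
time_s: 19.75
position: [0.575, -0.1165, 0.021]
tool_rot: [[0.283, 0.003, 0.959], [-0.959, -0.001, 0.283], [0.002, -1.0, 0.002]]
ft_force: [-0.6, -0.9, 8.8]
grip_width: 0.0088
[-0.07007314  0.15177812  0.12571697] [-2.30012860e+01  3.51211176e+01  8.20733719e+01 -1.07702115e-02
  6.26325961e+01  5.05738363e+01]
```

View pics/w15.png

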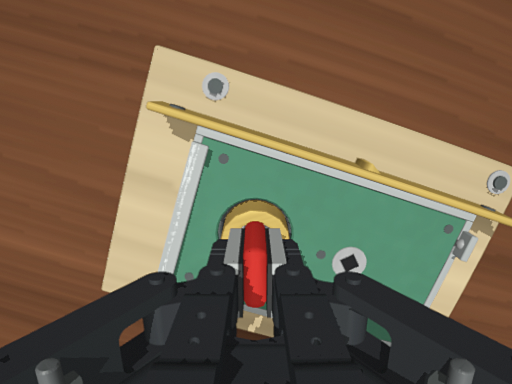

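View pics/s15.png

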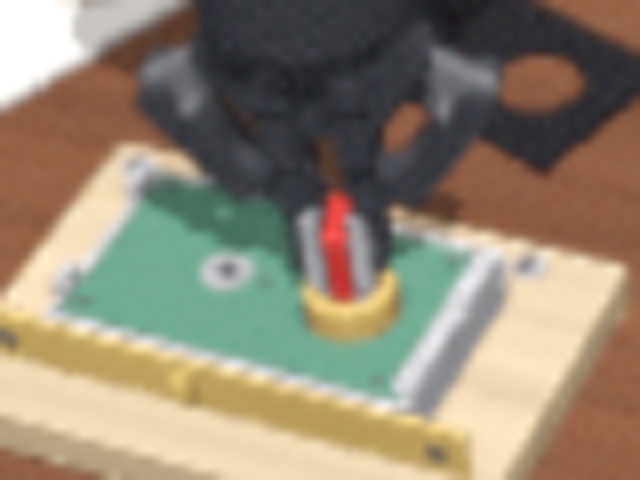

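The bolt is drawing back and the key is following. Finish the turn.

```bash
python3 -m inch '[[[-1,0,0,0,0,0,-8],[-1,0,0,0,0,0,-16],[-1,0,0,0,0,0,-22],[-1,0,0,0,0,0,-26],[-1,0,0,0,0,0,-26],[-1,0,0,0,0,0,-26],[-1,0,0,0,0,0,-26],[-1,0,0,0,0,0,-26]]]'
python3 - <<'E'
from h import *
s=env.observe();print(s["wrist_torque"],s["ft_force"])
d=env.get_image("wrist"); cv2.imwrite("pics/w16.png",d["frame"][:,:,::-1])
A=env.get_image("scene");crop(A,140,165,220,225,8,"pics/s16.png")
B=env.get_image("side");crop(B,210,120,280,180,8,"pics/b16.png")
E
```

```text
time_s: 20.85
position: [0.5751, -0.1168, 0.021]
tool_rot: [[-0.162, 0.003, 0.987], [-0.987, -0.002, -0.162], [0.001, -1.0, 0.003]]
ft_force: [0.5, -1.4, 8.2]
grip_width: 0.0088
[-0.34432869  0.19367311  0.03420848] [ 0.51488524 -1.41903705  8.21817512]
```

View pics/w16.png

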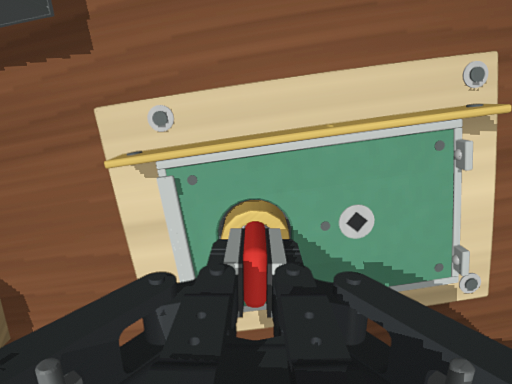

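View pics/s16.png

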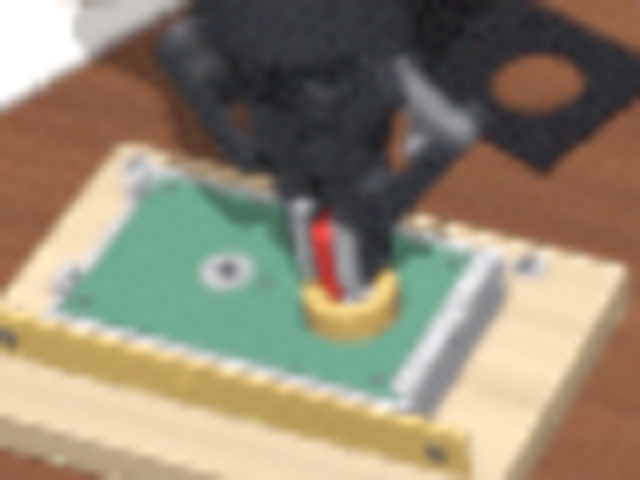

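View pics/b16.png

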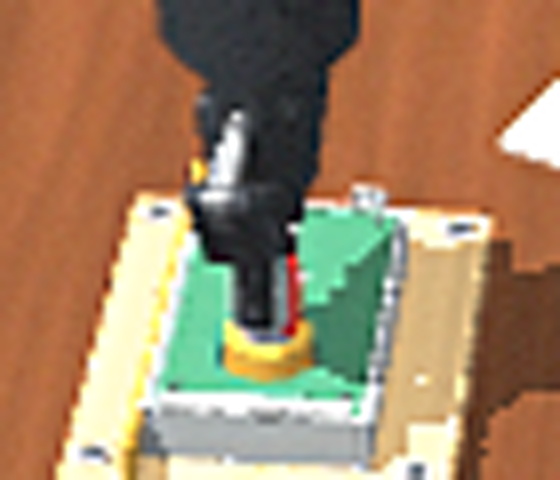

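Bolt flush with the forend, cap level, key upright in the jaws. Hold briefly, then hand in.

```bash
python3 -m inch '[[[-1,0,0,0,0,0,0],[-1,0,0,0,0,0,0],[-1,0,0,0,0,0,0],[-1,0,0,0,0,0,0]]]'
python3 - <<'E'
from h import *
s=env.observe();print(s["position"],s["grip_width"],s["qvel"].round(2),s["wrist_torque"].round(3))
A=env.get_image("scene");crop(A,140,165,220,225,8,"pics/s17.png")
print(env.close_job())
E
```

```text
time_s: 21.5
position: [0.5751, -0.1168, 0.021]
tool_rot: [[-0.162, 0.003, 0.987], [-0.987, -0.002, -0.162], [0.001, -1.0, 0.003]]
ft_force: [-0.2, -2.1, 7.9]
grip_width: 0.0091
[ 0.57511987 -0.11680488  0.02099438] 0.009057765362689166 [-0.03 -0.04 -0.05 -0.04  0.1  -0.06] [-0.26   0.149  0.039]
the job is handed in; nothing more can be done
None
```

View pics/s17.png

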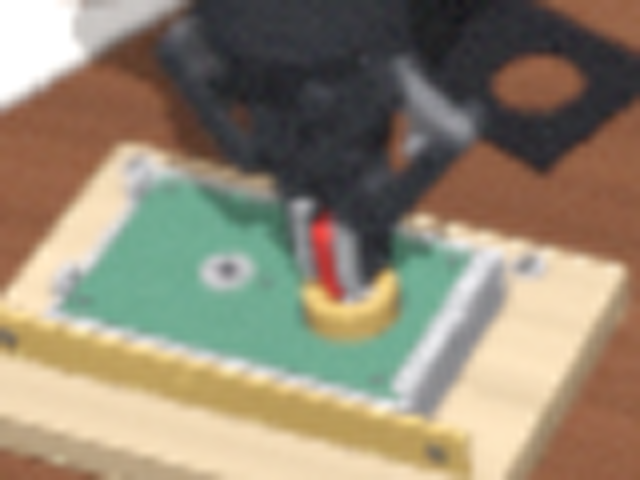

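The latch is closed up and tried, and I handed the job in at about 21.5 s. The red key is still gripped with its 80 N setting and held turned; no verdict was reported.

- **Cap:** I pressed it until it snapped in, then pushed to about 49 N to confirm a firm stop. It looked flush, with the lugs standing proud, before I fetched the key and again at the end.
- **Key:** The red key went straight down until it stopped firmly at tool height 0.021 m, which is the height predicted for fully home. No jiggling was needed.
- **Turn:** I turned the key about 98° clockwise. The last pictures show the bolt flush with the forend, the key upright in the fingers (opening 9 mm) and the arm still. The plug angle and bolt travel were not read directly; I judged them from the pictures.

**Checks that disagreed:**
- **Tip height:** The fingertips sat about 39 mm above the reported tool point. All three cameras and the contact forces agreed on this, so I worked from the measured offset.
- **Forces and torque:** The forces I saw, about 3 N when the cap first gave and while the key passed the pins, were lower than stated. They were only sampled at the end of each move. The wrist moment about the vertical also fell, from 0.126 N m at about 72° of turn to 0.04 N m at the end. The bolt stayed flush all the same.
- **Other items:** I did not measure the other two keys, the cans or the pipe at the end. I did not see any of them disturbed.

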